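# Light a carved panel from the sprung lamp box

### The arm

A 7-joint arm with a two-finger parallel gripper is mounted at the origin on the work surface. World frame = base frame: x ahead of the robot, y to its left, z up, the work surface at z = 0. Lengths are in m, angles in degrees, forces in N, time in s.
With the tool pointing down it reaches from about 0.35 to 0.9 m from the base axis. Payload 7.2 kg.
Tool frame: the origin (TCP) lies where the fingers leave the gripper's body, on its centre line; the fingertips stand 80 mm ahead of it and the grasp point (between the pads) lies 61 mm ahead of it; z points along the fingers, y is the line along which they close (so a half turn about z gives the same grasp; the last joint's range is limited). The gripper opens to 88 mm and grips with 3 to 60 N. Pads are 20 mm wide; open, the fingers measure 115 mm over their backs; the gripper's body (75 mm by 178 mm) begins 61 mm behind the grasp point.
Start: joints at [61.983, 23.554, -0.728, 91.456, 0.321, 64.991, -4.71], TCP at [0.255, -0.57, 0.303] pointing down, gripper open.
Joint ranges: [-169.25, 169.25], [-16.82, 113.86], [-84.01, 82.57], [7.8, 145.47], [-59.2, 239.2], [7.22, 106.19], [-163.78, 163.78]. Speed limits (degrees/s): [136.94, 136.94, 172.46, 172.46, 180, 180, 180].

### API

Orientations are given as a 3x3 rotation matrix whose columns are the frame's x, y, z axes.
In Python, from rig import env gives the robot as it stands.
- The arm moves only by the tool drive_tool, never from a script. Its argument "deltas" is a list of rows, each an object of numbers: "rx", "ry", "rz": the turn, a rotation vector about the tool's x, y, z in rad; "tx", "ty", "tz": the shift along the tool's x, y, z in cm; "claw": the opening, from -1 (shut) to 1 (fully open). A call has 1 to 20 rows; each row shifts and turns the commanded pose from where the row before left it, along the tool's axes as they then stand; what a row does not reach is not made up. A row lasts 1/10 s, in which the tool goes at most 50 mm and 8.59 degrees, less where a joint would pass 70% of its speed; a pose out of reach is approached as far as the arm can. A call with a gripper value outside its range is refused whole. The fingers move at their own pace and stop on an object; "force" is the grip in N (left out, the last holds). Time passes only in rows, so rows that do not move let the fingers close. It gives the time, the measured TCP pose, the force, the opening and the grip force at its end, in the units of the state.
- env.observe(): the state, without advancing time (a new reading comes with each control period).
- env.camera(name): name is "scene" or "top"; returns the picture (420x560x3 uint8, red, green, blue); there is no depth.
- env.camera_params(name): a dict with "camera_matrix" (3x3 intrinsics, pixels), "R" (3x3) and "t" (3): a world point X has camera coordinates R X + t. Camera axes: x right, y down, z forward; pixel columns grow to the right and rows downward; lengths in m; the calibration is good to about 2 mm. A picture is of the moment at which its call begins. camera_params takes no time and is no camera call.
- env.hand_in(): hands the job in; it is judged then, once.
The state is a dict: "clock": time; "qpos": joint angles; "dq": joint speeds; "joint_efforts": joint torques, N m; "ee_pos": TCP position; "tool_rot": TCP orientation; "wrist_force": force on the tool from outside, world axes, zero at the start; "torque": the same for the moment, N m; "grip_width": finger opening in m; "grip_force": force on a finger pad.
Only numpy, scipy, OpenCV 4.12 (cv2) and the standard library are available. Lean on these libraries where they do the work, as an engineer would, in place of code of your own. Each camera call takes 0.05 s, during which the arm holds its last target. There are 200 camera calls.

### The job

Take the carved panel out of the rack and lean it back squarely against the cork face of the backrest, the same way up and with the carved side to the lamp box, its lower edge on the bench a little out from the backrest so that it is plainly tilted, and let go of it. Then lift the lamp box's sprung green lid until its yellow pointer is level with the red marker on the scale and finish holding the lid there with the fingers: it shuts if let go. Leave the red marker as it is set, and leave the jar, the rosette and the gouge where they are.

Things in the scene. Friction and masses are not known exactly. Their poses are not given: they have to be found in the camera images.
- panel: Loose carved wood panel, 110 wide (x) x 16 thick (y) x 150 high (z) mm, about 0.17 kg. It starts standing upright in the rack's slot. Origin: centre of its bottom edge face. x along its width, z up its height; the carved face (reddish flower) looks to its -y, the plain back to its +y. The top 35 mm are plain on both sides: pinch it there across the 16 mm thickness.
- rack: Wood rack fixed to the bench, 150 (x) x 90 (y) x 46 mm high, with one slot along its x, 21 mm wide, whose floor is 12 mm above the bench and 34 mm deep. Origin: centre of its underside, below the middle of the slot. The panel must rise at least 40 mm to come clear.
- backrest: Dark wood block fixed to the bench, 160 (x) x 48 (y) x 80 mm high (z), cork face on its -y side (plane y = -24 mm); a 12 mm high foot behind it to y = +70 mm. Origin: on the bench, centre of the block. The panel leans on the top cork edge, its foot on the bench on the -y side; a foot 15 to 30 mm out from the cork (10 to 20 degrees) is steady.
- lamp_box: Grey lamp box fixed to the bench, 180 (x) x 160 (y) x 100 mm high, open on top under the lid. Origin: centre of its underside. The lid's hinge runs along its x, at y = -80 mm, z = 105 mm; the lid opens towards +y. An aluminium scale arc (4 mm thick, from 168 to 203 mm from the hinge axis) stands on the +x side, at x = +100 mm.
- lid_axis (a point): Point on the lid's hinge axis, in the middle of the lid's length, fixed to the lamp box (at x 0, y -80, z 105 mm of it), with the axes of the lamp box. The lid turns about this point's x axis.
- lid_grip (a point): Point to hold on the sprung green lid's upright light-wood grip: 140 mm out from the hinge axis along the lid (y), 30 mm above the axis (z), with the lid's axes (x along the hinge). The grip is 16 mm thick (x), 34 mm deep (y) and its top is 17 mm above the point, the lid's surface 25 mm below it. Pinched from above across the 16 mm it turns between the pads as the lid rises.
- lid (a joint): Green lid, 184 (x) x 170 (y) x 10 mm, white below, 0.3 kg, free edge 172 mm from the hinge axis. Angle in rad: 0 shut, grows as it opens, stop at 1.35. A spring (0.5 N m at 0, plus 0.6 N m per rad) and its weight press it shut at all times: about 5 N to lift at the grip when shut, about 8 N when half open.
- lid_pointer (a point): Tip of the yellow pointer at the lid's +x side near its free edge, 170 mm from the hinge axis, on the lid's mid-plane.
- marker (a joint): Angle in rad at which the red marker is set, measured like the lid's angle: the pointer is level with the marker when joint lid equals joint marker. It is set between 0.45 and 0.95 and stays by friction.
- marker_tip (a point): Inner tip of the red marker on the scale arc, 170 mm from the hinge axis. Its x axis is along the hinge, its y axis points away from the hinge axis along the marker's direction.
- wax_jar: Loose amber wax jar with a brass cap, 64 mm across, 70 mm high; origin at the centre of its underside. To be left alone.
- rosette: Loose round carved rosette, 84 mm across, 32 mm high, dark wood with reddish beads; origin at the centre of its underside. To be left alone.
- gouge: Loose gouge lying on the bench, 215 mm long along its x, dark handle to -x, steel blade to +x, 22 mm high; origin below the ferrule. To be left alone.
There are look-alikes about, which are no part of the job. Of the things like the panel, leave any that is purple; of the rest the larger one is meant.

How it is judged (in metres and radians):
On the way, in this order (a step that is already met when the one before it is completed fails the run):
1. the panel leans on the backrest, carved side to the lamp box, let go (angle between panel's own y axis and vertical between 1.65 and 2.1 rad and angle between panel's own x axis and vertical between 1.47 and 1.67 rad and angle between panel's own z axis and vertical below 0.6 rad and height (world z) of panel below 0.012 m and contact force between panel and backrest above 0.03 N and y of panel in the frame of backrest below -0.025 m and x of panel in the frame of backrest between -0.07 and 0.07 m and angle between the x axis of panel and the x axis of backrest, either way round below 0.3 rad and contact force between panel and the fingers below 0.05 N and linear speed of panel below 0.03 m/s), for 0.3 s.
2. the fingers hold the lid with its pointer level with the marker (angle between the y axis of lid_grip and the y axis of marker_tip, either way round below 0.07 rad and value of joint lid above 0.3 rad and velocity of joint lid between -0.15 and 0.15 rad/s and contact force between the fingers and lid above 1 N), for 0.3 s.
At the end, for the whole second after the job is handed in: Panel let go, at rest, foot on the bench within 70 mm of the backrest's middle on its cork side, parallel within 0.3 rad, leaning 5 to 30 degrees onto it, carving outward. Lid still, within 0.07 rad of the marker, held by the fingers (over 1 N); marker moved under 8 mm (all of step 1 and all of step 2 and distance of marker_tip from where it was at the start of the episode below 0.008 m); the arm keeps its last pose, push and grip.
It fails at once if the jar, rosette or gouge is shifted by more than 30 mm (distance of any of wax_jar, rosette, gouge from where it was at the start of the episode above 0.03 m).
It fails at once if the red marker is shifted by more than 8 mm (distance of marker_tip from where it was at the start of the episode above 0.008 m).
It also fails if it takes over 51 s, if anything falls off the work surface, if the arm or the gripper's body presses on something with over 40 N, if the wrist force passes 120 N, or if a joint passes its speed limit or range.

## Working session

There is one attempt and no reset: what is moved stays moved. The work goes in short steps, Python scripts to look and compute and a tool call to move; the robot and the scene stay as the last step left them, time stands still between calls to the robot, and variables do not carry over. Pictures are saved under pics/ and viewed, at most 10 in all, crops included, and the job is handed in when it is done.

Besides the shell and the picture viewer there is one more tool, called after "Emit:" as name(argument=value, ...), one argument or row to a line, values as JSON. drive_tool: Moves the arm, as the interface text tells. Its arguments: {"type":"object","properties":{"deltas":{"type":"array"},"force":{"type":"number"}},"required":["deltas"]}

```bash
mkdir -p pics; ls; python3 - <<'E'
from rig import env
import cv2, numpy as np
for n in("scene","top"):
    im=env.camera(n); cv2.imwrite(f"pics/{n}0.png",im[:,:,::-1]); np.save(f"pics/{n}0.npy",im)
    p=env.camera_params(n); print(n,{k:np.round(v,4).tolist() for k,v in p.items()}, 'cam pos',np.round(-np.array(p['R']).T@np.array(p['t']),3))
print(env.observe())
E
```

```text
pics
scene {'camera_matrix': [[501.4544, 0.0, 274.6967], [0.0, 501.4544, 211.8885], [0.0, 0.0, 1.0]], 'R': [[0.4862, 0.8738, -0.0111], [0.6499, -0.3701, -0.6638], [-0.5842, 0.3155, -0.7478]], 't': [-0.2777, -0.2934, 1.5914]} cam pos [ 1.255 -0.368  0.992]
top {'camera_matrix': [[530.0784, 0.0, 271.3818], [0.0, 530.0784, 208.8776], [0.0, 0.0, 1.0]], 'R': [[-0.0093, -0.9999, -0.0059], [-0.9978, 0.0097, -0.065], [0.065, 0.0053, -0.9979]], 't': [0.0105, 0.5796, 1.5915]} cam pos [ 0.475 -0.004  1.626]
{'clock': 0.1, 'qpos': array([61.98347143, 23.59689292, -0.72915491, 91.49742357,  0.32230454,
       64.99203968, -4.71062577]), 'dq': array([-0.02181586, -0.18986818,  0.05836323, -0.18703595, -0.05066092,
        0.02877388, -0.04206807]), 'joint_efforts': array([ 2.70020915e-03, -5.89092457e+01,  6.43863939e-01, -2.91709882e+01,
       -5.37241716e-02,  1.45430752e-02,  2.88812464e-05]), 'ee_pos': array([ 0.25513242, -0.57018654,  0.30189024]), 'tool_rot': array([[ 9.12757307e-01,  4.08501647e-01, -7.09549017e-04],
       [ 4.08502245e-01, -9.12756405e-01,  1.28903501e-03],
       [-1.21072487e-04, -1.46642849e-03, -9.99998917e-01]]), 'wrist_force': array([ 0.68727457, -0.05944641,  0.96867715]), 'torque': array([-0.00967327, -0.01512361, -0.06377712]), 'grip_force': 0.0, 'grip_width': 0.08772194081612854}
```

View pics/scene0.png

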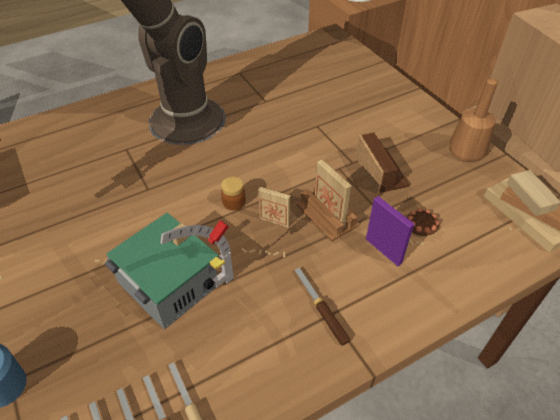

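View pics/top0.png

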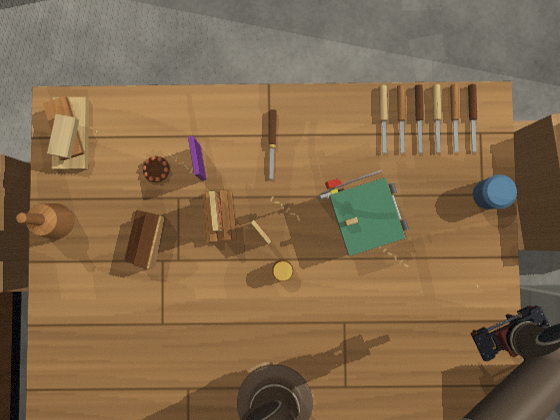

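The scene view shows the lamp box at about (165,265), the panel in the rack at (332,190), the backrest at (383,160), and decoys: purple at (388,230), small at (274,207). The top view shows the rack at (219,215), backrest at (147,240) and lamp box at (370,215). I'll zoom in on both.

```bash
python3 - <<'E'
import cv2, numpy as np
t=np.load("pics/top0.npy")[:,:,::-1]; s=np.load("pics/scene0.npy")[:,:,::-1]
def z(im,x,y,w,h,k): return cv2.resize(im[y:y+h,x:x+w],None,fx=k,fy=k,interpolation=cv2.INTER_CUBIC)
# each tile 400x300
a=np.vstack([np.hstack([z(t,120,185,133,100,3),z(t,310,165,133,100,3)]),np.hstack([z(s,300,125,133,100,3),z(s,105,205,133,100,3)])])
cv2.imwrite("pics/zoom.png",a);print(a.shape)
E
```

```text
(600, 798, 3)
```

View pics/zoom.png

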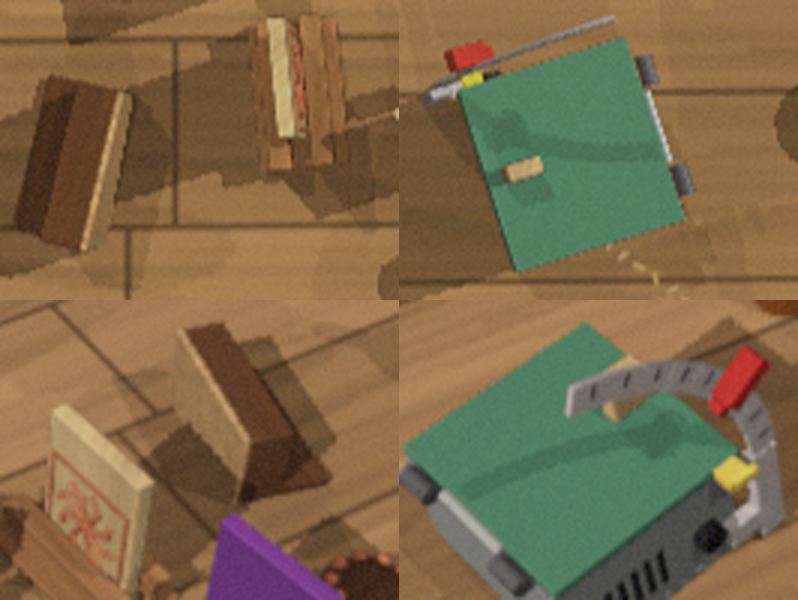

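The zoom gives usable corners for the panel top, the cork edge, the lid and the marker. Next I'll measure them with masks and rays.

```bash
cat > h.py <<'E'
import numpy as np, cv2
from rig import env
def cam(n):
    p=env.camera_params(n); return np.array(p['camera_matrix']),np.array(p['R']),np.array(p['t'])
def ray(n,uv):
    K,R,t=cam(n); d=R.T@np.linalg.solve(K,np.array([uv[0],uv[1],1.])); return -R.T@t,d/np.linalg.norm(d)
def onplane(n,uv,p0,nrm):
    c,d=ray(n,uv); return c+d*(np.dot(np.array(p0)-c,nrm)/np.dot(d,nrm))
def onz(n,uv,z): return onplane(n,uv,[0,0,z],[0,0,1])
def proj(n,X):
    K,R,t=cam(n); q=K@(R@np.asarray(X)+t); return q[:2]/q[2]
def tri(u1,u2):  # top, scene
    c1,d1=ray('top',u1);c2,d2=ray('scene',u2)
    s=np.linalg.lstsq(np.c_[d1,-d2],c2-c1,rcond=None)[0]
    a,b=c1+s[0]*d1,c2+s[1]*d2; return (a+b)/2,np.linalg.norm(a-b)
def mask(im,lo,hi,box):
    h=cv2.cvtColor(im,cv2.COLOR_RGB2HSV); m=cv2.inRange(h,lo,hi); k=np.zeros_like(m)
    x,y,w,hh=box; k[y:y+hh,x:x+w]=m[y:y+hh,x:x+w]; return k
def big(m):
    c=max(cv2.findContours(m,cv2.RETR_EXTERNAL,cv2.CHAIN_APPROX_NONE)[0],key=cv2.contourArea); return c
E
python3 - <<'E'
from h import *
np.set_printoptions(precision=4,suppress=True)
t=np.load("pics/top0.npy"); s=np.load("pics/scene0.npy")
TL=lambda u,v:(120+u/3-.33,185+v/3-.33); TR=lambda u,v:(310+(u-399)/3-.33,165+v/3-.33)
SL=lambda u,v:(300+u/3-.33,125+(v-300)/3-.33); SR=lambda u,v:(105+(u-399)/3-.33,205+(v-300)/3-.33)
print('panel top'); P=[onz('top',TL(*q),.162) for q in [(268,18),(288,20),(304,135),(281,138)]]; print(np.array(P)); 
print('sizes',np.linalg.norm(P[0]-P[3]),np.linalg.norm(P[0]-P[1]),'c',np.mean(P,0))
print('tri panel corners',tri(TL(288,20),SL(153,487)),tri(TL(304,135),SL(52,410)), tri(TL(281,138),SL(66,404)))
B=[onz('top',TL(*q),.08) for q in [(117,92),(80,250),(45,235),(78,82)]];print('backrest',np.array(B),np.linalg.norm(B[0]-B[1]))
print(tri(TL(117,92),SL(248,440)),tri(TL(80,250),SL(176,328)))
m=mask(t,(60,60,40),(95,255,255),(300,150,130,130)); c=big(cv2.morphologyEx(m,cv2.MORPH_CLOSE,np.ones((9,9))))
r=cv2.minAreaRect(c);L=np.array([onz('top',q,.110) for q in cv2.boxPoints(r)]);print('lid',r,L,[np.linalg.norm(L[i]-L[i-1]) for i in range(4)])
g=mask(t,(10,40,150),(30,160,255),(335,210,30,25)); c=big(g);r=cv2.minAreaRect(c);print('grip',r,onz('top',r[0],.152),np.array([onz('top',q,.152) for q in cv2.boxPoints(r)]))
for n,im,bx in(('top',t,(310,170,50,30)),('scene',s,(190,200,60,70))):
    for nm,lo,hi in(('red',(0,170,90),(6,255,255)),('red2',(174,170,90),(180,255,255)),('yel',(22,140,120),(33,255,255))):
        m=mask(im,lo,hi,bx)
        if m.any(): c=big(m); print(n,nm,cv2.contourArea(c),cv2.minAreaRect(c),cv2.boxPoints(cv2.minAreaRect(c)).tolist())
E
```

```text
panel top
[[0.6226 0.1769 0.162 ]
 [0.6206 0.1584 0.162 ]
 [0.5141 0.1439 0.162 ]
 [0.5115 0.1651 0.162 ]]
sizes 0.11170380594596808 0.018622818751377276 c [0.5672 0.1611 0.162 ]
tri panel corners (array([0.6244, 0.1645, 0.1632]), np.float64(0.014635822735969693)) (array([0.5156, 0.1465, 0.165 ]), np.float64(0.006441667105803351)) (array([0.5119, 0.1658, 0.16  ]), np.float64(0.0010170605251426758))
backrest [[0.5599 0.3344 0.08  ]
 [0.407  0.3696 0.08  ]
 [0.4218 0.4037 0.08  ]
 [0.57   0.3725 0.08  ]] 0.15688889573166231
(array([0.5587, 0.3326, 0.0795]), np.float64(0.004551741060313114)) (array([0.4053, 0.3664, 0.0809]), np.float64(0.006827879719222074))
lid ((366.8560791015625, 215.88552856445312), (63.88791275024414, 59.02576446533203), 72.18110656738281) [[ 0.6134 -0.1611  0.11  ]
 [ 0.6639 -0.3233  0.11  ]
 [ 0.4889 -0.375   0.11  ]
 [ 0.439  -0.2139  0.11  ]] [np.float64(0.18218376204242967), np.float64(0.1699037159529139), np.float64(0.1824869386406448), np.float64(0.16860165137475036)]
grip ((351.6000061035156, 220.80001831054688), (5.05964469909668, 11.384200096130371), 71.5
[... 681 characters left out ...]
.86209106445312]]
scene red 204.5 ((216.80487060546875, 232.243896484375), (10.932164192199707, 24.05076026916504), 38.65980529785156) [[205.02438354492188, 238.21951293945312], [220.04876708984375, 219.43902587890625], [228.58535766601562, 226.26828002929688], [213.56097412109375, 245.04876708984375]]
scene red2 0.0 ((213.0, 242.0), (0.0, 0.0), 0.0) [[213.0, 242.0], [213.0, 242.0], [213.0, 242.0], [213.0, 242.0]]
scene yel 87.5 ((216.70733642578125, 262.1341552734375), (9.214252471923828, 12.806248664855957), 51.34019470214844) [[208.82928466796875, 262.5365905761719], [218.82928466796875, 254.53659057617188], [224.58538818359375, 261.7317199707031], [214.58538818359375, 269.7317199707031]]
```

```bash
python3 - <<'E'
from h import *
np.set_printoptions(precision=4,suppress=True)
t=np.load("pics/top0.npy"); s=np.load("pics/scene0.npy")
TL=lambda u,v:(120+u/3-.33,185+v/3-.33); SL=lambda u,v:(300+u/3-.33,125+(v-300)/3-.33)
B=[onz('top',TL(*q),.08) for q in [(131,95),(88,251),(45,235),(78,82)]];print('backrest',np.array(B),np.linalg.norm(B[0]-B[1]))
print(tri(TL(131,95),SL(246,445)),tri(TL(88,251),SL(176,333)))
S=[onz('scene',SL(*q),.08) for q in [(247,445),(175,334)]];print(np.array(S))
# line fit to the pale strip's outer edge in the top view
h=cv2.cvtColor(t,cv2.COLOR_RGB2GRAY).astype(float); pts=[]
for v in range(219,266):
    row=h[v,140:168]; j=int(row.argmax()); k=j+int(np.argmin(np.diff(row[j:j+6]))); pts.append((140+k+.5,v))
pts=np.array(pts); vx,vy,x0,y0=cv2.fitLine(pts.astype(np.float32),cv2.DIST_HUBER,0,.01,.01).ravel()
E=[onz('top',(x0+(v-y0)*vx/vy,v),.08) for v in(219,265)];print('edge',np.array(E), np.degrees(np.arctan2(E[0][1]-E[1][1],E[0][0]-E[1][0])))
# marker
x=np.array([.955,.297,0]);y=np.array([-.297,.955,0]);H=np.array([.577,-.3511,.105])
for nm,q in(('inner',(213.5,242.5)),('innerA',(209,241.5)),('outer',(224.3,222.8)),('red cen',(216.8,232.2)),('red in',(209.3,241.6)),('red in2',(213.6,245)),('yel',(216.7,262.1))):
    for off in(.098,.102,.108):
        X=onplane('scene',q,H+off*x,x)-H; print(nm,off,'r %.4f ang %.3f'%(np.hypot(X@y,X[2]),np.arctan2(X[2],X@y)))
print('tri red centre',tri((332.9,182.8),(216.8,232.2)),'yel',tri((334.2,190.9),(216.7,262.1)))
for T in((332.9,182.8),(216.8,232.2)):pass
X,e=tri((332.9,182.8),(216.8,232.2));X=X-H;print(X@x,X@y,X[2],np.arctan2(X[2],X@y))
im=cv2.resize(s[205:285,185:245],None,fx=7,fy=7,interpolation=cv2.INTER_CUBIC)
im2=cv2.resize(t[170:205,305:365],None,fx=6,fy=6,interpolation=cv2.INTER_CUBIC)
o=np.zeros((560,790,3),np.uint8);o[:,:420]=im;o[:210,425:785]=im2;cv2.imwrite("pics/mk.png",o[:,:,::-1])
E
```

```text
backrest [[0.5569 0.3207 0.08  ]
 [0.406  0.3618 0.08  ]
 [0.4218 0.4037 0.08  ]
 [0.57   0.3725 0.08  ]] 0.15636380721302454
(array([0.5588, 0.324 , 0.0769]), np.float64(0.0061973312602274086)) (array([0.4058, 0.3626, 0.0763]), np.float64(0.00020548652089911006))
[[0.5628 0.3254 0.08  ]
 [0.4099 0.3579 0.08  ]]
edge [[0.5492 0.3298 0.08  ]
 [0.4156 0.3627 0.08  ]] -13.817911998174548
inner 0.098 r 0.1686 ang 0.394
inner 0.102 r 0.1685 ang 0.434
inner 0.108 r 0.1689 ang 0.493
innerA 0.098 r 0.1647 ang 0.493
innerA 0.102 r 0.1653 ang 0.532
innerA 0.108 r 0.1667 ang 0.591
outer 0.098 r 0.2141 ang 0.478
outer 0.102 r 0.2142 ang 0.509
outer 0.108 r 0.2148 ang 0.554
red cen 0.098 r 0.1894 ang 0.482
red cen 0.102 r 0.1898 ang 0.516
red cen 0.108 r 0.1907 ang 0.567
red in 0.098 r 0.1648 ang 0.486
red in 0.102 r 0.1654 ang 0.525
red in 0.108 r 0.1667 ang 0.584
red in2 0.098 r 0.1650 ang 0.353
red in2 0.102 r 0.1647 ang 0.393
red in2 0.108 r 0.1647 ang 0.454
yel 0.098 r 0.1556 ang -0.028
yel 0.102 r 0.1528 ang 0.014
yel 0.108 r 0.1492 ang 0.080
tri red centre (array([ 0.6349, -0.1639,  0.2094]), np.float64(0.00457207618061663)) yel (array([ 0.625 , -0.1755,  0.1025]), np.float64(0.0034471133159683113))
0.11091380664635508 0.16154887117581024 0.10439624139799002 0.5737139027283265
```

View pics/mk.png

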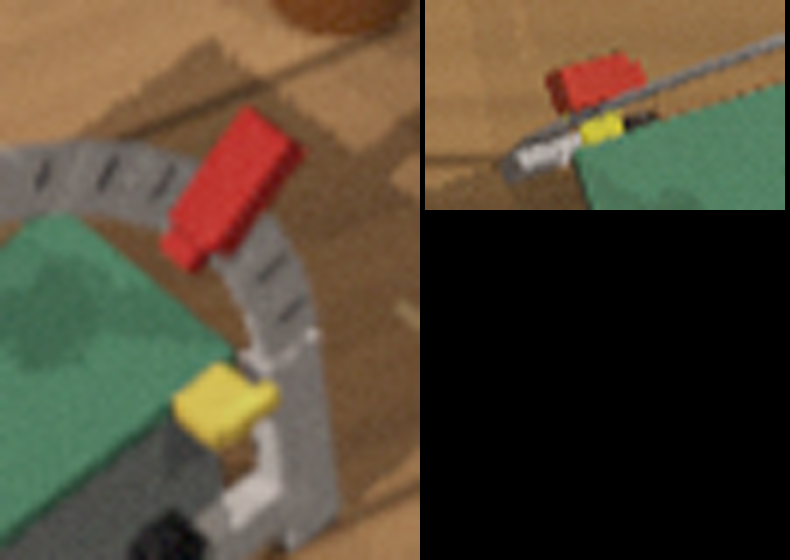

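The red marker sits on the outer side of the scale at about (216,232) in the scene view, which puts it near 0.55 rad. The yellow pointer is at (217,262). I'll refine the marker once the lid is up. First I move over the panel.

Emit:
drive_tool(
  deltas=[
    {"tz":-3.7,"claw":1},
    {"tz":-3.7},
    {"tz":-3.7},
    {"tz":-3.7},
    {"tx":2.9,"ty":-2.7},
    {"tx":2.9,"ty":-2.7},
    {"tx":2.9,"ty":-2.7},
    {"tx":2.9,"ty":-2.7},
    {"tx":2.9,"ty":-2.7},
    {"tx":2.9,"ty":-2.7},
    {"tx":2.9,"ty":-2.7},
    {"tx":2.9,"ty":-2.7},
    {"tx":2.9,"ty":-2.7},
    {"tx":2.9,"ty":-2.7},
    {"tx":2.9,"ty":-2.7},
    {"tx":2.9,"ty":-2.7},
    {"tx":2.9,"ty":-2.7},
    {"tx":2.9,"ty":-2.7},
    {"tx":2.9,"ty":-2.7},
    {"tx":2.9,"ty":-2.7},
  ],
)

```text
validation failed for argument at $.de...
```

Emit:
drive_tool(
  deltas=[
    {"tx":2.9,"ty":-2.7},
    {"tx":2.9,"ty":-2.7},
    {"tx":2.9,"ty":-2.7},
    {"tx":2.9,"ty":-2.7},
    {"rz":-0.14},
    {"rz":-0.14},
    {"rz":-0.14},
    {"rz":-0.14},
    {"rz":-0.14},
    {"rz":-0.14},
    {"rz":-0.14},
    {"rz":-0.14},
    {"rz":-0.14},
    {"rz":-0.14},
    {"rz":-0.14},
    {"rz":-0.14},
    {"rz":-0.14},
    {"rz":-0.14},
    {"rz":-0.14},
    {"rz":-0.14},
  ],
)

```text
validation failed for argument at $.de...
```

The call was refused, probably because every row needs every key. I'll test that with a short call.

Emit:
drive_tool(
  deltas=[
    {"rx":0,"ry":0,"rz":0,"tx":0,"ty":0,"tz":-3.7,"claw":1},
    {"rx":0,"ry":0,"rz":0,"tx":0,"ty":0,"tz":-3.7,"claw":1},
    {"rx":0,"ry":0,"rz":0,"tx":0,"ty":0,"tz":-3.7,"claw":1},
    {"rx":0,"ry":0,"rz":0,"tx":0,"ty":0,"tz":-3.7,"claw":1},
  ],
)

```text
clock: 0.5
ee_pos: [0.2551, -0.5702, 0.4517]
tool_rot: [[0.913, 0.408, -0.0], [0.408, -0.913, 0.001], [-0.0, -0.001, -1.0]]
wrist_force: [0.4, -0.7, -0.0]
grip_width: 0.0878
grip_force: 0.0
```

Emit:
drive_tool(
  deltas=[
    {"rx":0,"ry":0,"rz":0,"tx":2.9,"ty":-2.7,"tz":0,"claw":1},
    {"rx":0,"ry":0,"rz":0,"tx":2.9,"ty":-2.7,"tz":0,"claw":1},
    {"rx":0,"ry":0,"rz":0,"tx":2.9,"ty":-2.7,"tz":0,"claw":1},
    {"rx":0,"ry":0,"rz":0,"tx":2.9,"ty":-2.7,"tz":0,"claw":1},
    {"rx":0,"ry":0,"rz":0,"tx":2.9,"ty":-2.7,"tz":0,"claw":1},
    {"rx":0,"ry":0,"rz":0,"tx":2.9,"ty":-2.7,"tz":0,"claw":1},
    {"rx":0,"ry":0,"rz":0,"tx":2.9,"ty":-2.7,"tz":0,"claw":1},
    {"rx":0,"ry":0,"rz":0,"tx":2.9,"ty":-2.7,"tz":0,"claw":1},
    {"rx":0,"ry":0,"rz":0,"tx":2.9,"ty":-2.7,"tz":0,"claw":1},
    {"rx":0,"ry":0,"rz":0,"tx":2.9,"ty":-2.7,"tz":0,"claw":1},
    {"rx":0,"ry":0,"rz":0,"tx":2.9,"ty":-2.7,"tz":0,"claw":1},
    {"rx":0,"ry":0,"rz":0,"tx":2.9,"ty":-2.7,"tz":0,"claw":1},
    {"rx":0,"ry":0,"rz":0,"tx":2.9,"ty":-2.7,"tz":0,"claw":1},
    {"rx":0,"ry":0,"rz":0,"tx":2.9,"ty":-2.7,"tz":0,"claw":1},
    {"rx":0,"ry":0,"rz":0,"tx":2.9,"ty":-2.7,"tz":0,"claw":1},
    {"rx":0,"ry":0,"rz":0,"tx":2.9,"ty":-2.7,"tz":0,"claw":1},
    {"rx":0,"ry":0,"rz":0,"tx":2.9,"ty":-2.7,"tz":0,"claw":1},
    {"rx":0,"ry":0,"rz":0,"tx":2.9,"ty":-2.7,"tz":0,"claw":1},
    {"rx":0,"ry":0,"rz":0,"tx":2.9,"ty":-2.7,"tz":0,"claw":1},
    {"rx":0,"ry":0,"rz":0,"tx":2.9,"ty":-2.7,"tz":0,"claw":1},
  ],
)

```text
clock: 2.5
ee_pos: [0.5645, 0.1606, 0.4502]
tool_rot: [[0.913, 0.408, -0.001], [0.408, -0.913, -0.0], [-0.001, 0.0, -1.0]]
wrist_force: [0.4, -0.7, 0.2]
grip_width: 0.0879
grip_force: 0.0
```

Emit:
drive_tool(
  deltas=[
    {"rx":0,"ry":0,"rz":-0.142,"tx":0,"ty":0,"tz":0,"claw":1},
    {"rx":0,"ry":0,"rz":-0.142,"tx":0,"ty":0,"tz":0,"claw":1},
    {"rx":0,"ry":0,"rz":-0.142,"tx":0,"ty":0,"tz":0,"claw":1},
    {"rx":0,"ry":0,"rz":-0.142,"tx":0,"ty":0,"tz":0,"claw":1},
    {"rx":0,"ry":0,"rz":-0.142,"tx":0,"ty":0,"tz":0,"claw":1},
    {"rx":0,"ry":0,"rz":-0.142,"tx":0,"ty":0,"tz":0,"claw":1},
    {"rx":0,"ry":0,"rz":-0.142,"tx":0,"ty":0,"tz":0,"claw":1},
    {"rx":0,"ry":0,"rz":-0.142,"tx":0,"ty":0,"tz":0,"claw":1},
    {"rx":0,"ry":0,"rz":-0.142,"tx":0,"ty":0,"tz":0,"claw":1},
    {"rx":0,"ry":0,"rz":-0.142,"tx":0,"ty":0,"tz":0,"claw":1},
    {"rx":0,"ry":0,"rz":-0.142,"tx":0,"ty":0,"tz":0,"claw":1},
    {"rx":0,"ry":0,"rz":-0.142,"tx":0,"ty":0,"tz":0,"claw":1},
    {"rx":0,"ry":0,"rz":-0.142,"tx":0,"ty":0,"tz":0,"claw":1},
    {"rx":0,"ry":0,"rz":-0.142,"tx":0,"ty":0,"tz":0,"claw":1},
    {"rx":0,"ry":0,"rz":-0.142,"tx":0,"ty":0,"tz":0,"claw":1},
    {"rx":0,"ry":0,"rz":-0.142,"tx":0,"ty":0,"tz":0,"claw":1},
    {"rx":0,"ry":0,"rz":-0.142,"tx":0,"ty":0,"tz":0,"claw":1},
    {"rx":0,"ry":0,"rz":-0.142,"tx":0,"ty":0,"tz":0,"claw":1},
    {"rx":0,"ry":0,"rz":-0.142,"tx":0,"ty":0,"tz":0,"claw":1},
    {"rx":0,"ry":0,"rz":-0.142,"tx":0,"ty":0,"tz":0,"claw":1},
  ],
)

```text
clock: 4.5
ee_pos: [0.5641, 0.1591, 0.4503]
tool_rot: [[-0.992, -0.125, -0.001], [-0.125, 0.992, -0.0], [0.001, -0.0, -1.0]]
wrist_force: [-0.2, 0.3, 0.0]
grip_width: 0.0878
grip_force: 0.0
```

Emit:
drive_tool(
  deltas=[
    {"rx":0,"ry":0,"rz":0,"tx":-0.3,"ty":0.15,"tz":4,"claw":1},
    {"rx":0,"ry":0,"rz":0,"tx":0,"ty":0,"tz":4,"claw":1},
    {"rx":0,"ry":0,"rz":0,"tx":0,"ty":0,"tz":4,"claw":1},
    {"rx":0,"ry":0,"rz":0,"tx":0,"ty":0,"tz":4,"claw":1},
    {"rx":0,"ry":0,"rz":0,"tx":0,"ty":0,"tz":3,"claw":1},
    {"rx":0,"ry":0,"rz":0,"tx":0,"ty":0,"tz":2,"claw":1},
    {"rx":0,"ry":0,"rz":0,"tx":0,"ty":0,"tz":2,"claw":1},
    {"rx":0,"ry":0,"rz":0,"tx":0,"ty":0,"tz":1.2,"claw":1},
    {"rx":0,"ry":0,"rz":0,"tx":0,"ty":0,"tz":0,"claw":0.0},
    {"rx":0,"ry":0,"rz":0,"tx":0,"ty":0,"tz":0,"claw":-0.3},
  ],
  force=25,
)

```text
clock: 5.5
ee_pos: [0.5671, 0.1614, 0.2091]
tool_rot: [[-0.993, -0.119, 0.0], [-0.119, 0.993, 0.0], [-0.0, 0.0, -1.0]]
wrist_force: [0.3, 0.4, 0.6]
grip_width: 0.0754
grip_force: 0.0
```

```bash
python3 - <<'E'
from h import *
t=env.camera('top'); s=env.camera('scene')
o=np.hstack([cv2.resize(t[160:280,100:260],(400,300),interpolation=2),cv2.resize(s[110:245,260:440],(400,300),interpolation=2)])
cv2.imwrite("pics/g1.png",o[:,:,::-1]);print({k:v for k,v in env.observe().items() if k in('clock','ee_pos','wrist_force','grip_width','grip_force','qpos')})
E
```

```text
{'clock': 5.6, 'qpos': array([ 19.77128713,  38.64427219, -59.01841921,  99.51124567,
        36.79508532,  63.43250229,  45.70681887]), 'ee_pos': array([0.56732833, 0.16151575, 0.20972747]), 'wrist_force': array([0.10123185, 1.12702082, 0.67434585]), 'grip_force': 0.0, 'grip_width': 0.06744664445470111}
```

View pics/g1.png

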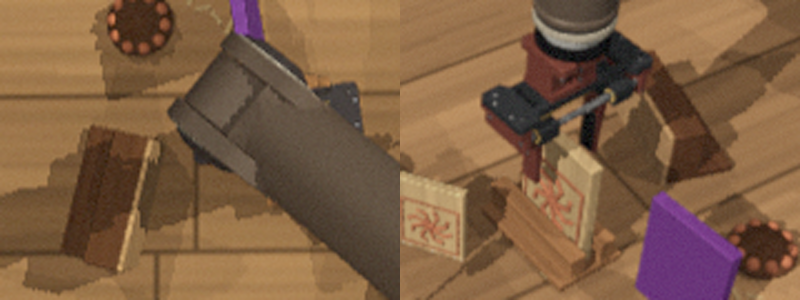

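The scene crop shows the fingers straddling the panel top near its middle. Now I close and lift.

Emit:
drive_tool(
  deltas=[
    {"rx":0,"ry":0,"rz":0,"tx":0,"ty":0,"tz":0,"claw":-1},
    {"rx":0,"ry":0,"rz":0,"tx":0,"ty":0,"tz":0,"claw":-1},
    {"rx":0,"ry":0,"rz":0,"tx":0,"ty":0,"tz":0,"claw":-1},
    {"rx":0,"ry":0,"rz":0,"tx":0,"ty":0,"tz":0,"claw":-1},
    {"rx":0,"ry":0,"rz":0,"tx":0,"ty":0,"tz":0,"claw":-1},
    {"rx":0,"ry":0,"rz":0,"tx":0,"ty":0,"tz":0,"claw":-1},
    {"rx":0,"ry":0,"rz":0,"tx":0,"ty":0,"tz":0,"claw":-1},
    {"rx":0,"ry":0,"rz":0,"tx":0,"ty":0,"tz":0,"claw":-1},
  ],
  force=25,
)

```text
clock: 6.4
ee_pos: [0.5669, 0.1617, 0.2086]
tool_rot: [[-0.993, -0.119, -0.0], [-0.119, 0.993, 0.001], [-0.0, 0.001, -1.0]]
wrist_force: [0.7, 1.9, -1.1]
grip_width: 0.0159
grip_force: 25.0
```

Emit:
drive_tool(
  deltas=[
    {"rx":0,"ry":0,"rz":0,"tx":0,"ty":0,"tz":-1,"claw":-1},
    {"rx":0,"ry":0,"rz":0,"tx":0,"ty":0,"tz":-2,"claw":-1},
    {"rx":0,"ry":0,"rz":0,"tx":0,"ty":0,"tz":-2,"claw":-1},
    {"rx":0,"ry":0,"rz":0,"tx":0,"ty":0,"tz":-2,"claw":-1},
    {"rx":0,"ry":0,"rz":0,"tx":0,"ty":0,"tz":-2,"claw":-1},
    {"rx":0,"ry":0,"rz":0,"tx":0,"ty":0,"tz":-2,"claw":-1},
    {"rx":0,"ry":0,"rz":0,"tx":0.7,"ty":2.5,"tz":0,"claw":-1},
    {"rx":0,"ry":0,"rz":0,"tx":0.7,"ty":2.5,"tz":0,"claw":-1},
    {"rx":0,"ry":0,"rz":0,"tx":0.7,"ty":2.5,"tz":0,"claw":-1},
    {"rx":0,"ry":0,"rz":0,"tx":0.7,"ty":2.5,"tz":0,"claw":-1},
    {"rx":0,"ry":0,"rz":0,"tx":0.7,"ty":2.5,"tz":0,"claw":-1},
    {"rx":0,"ry":0,"rz":0.118,"tx":0,"ty":0,"tz":0,"claw":-1},
    {"rx":0,"ry":0,"rz":0.118,"tx":0,"ty":0,"tz":0,"claw":-1},
    {"rx":0,"ry":0,"rz":0.118,"tx":0,"ty":0,"tz":0,"claw":-1},
    {"rx":0.06,"ry":0,"rz":0,"tx":0,"ty":0,"tz":0,"claw":-1},
    {"rx":0.06,"ry":0,"rz":0,"tx":0,"ty":0,"tz":0,"claw":-1},
    {"rx":0.06,"ry":0,"rz":0,"tx":0,"ty":0,"tz":0,"claw":-1},
    {"rx":0.064,"ry":0,"rz":0,"tx":0,"ty":0,"tz":0,"claw":-1},
    {"rx":0,"ry":0,"rz":0,"tx":0,"ty":0,"tz":0,"claw":-1},
  ],
)

```text
clock: 8.3
ee_pos: [0.5168, 0.2821, 0.3188]
tool_rot: [[-0.973, 0.224, -0.057], [0.231, 0.944, -0.236], [0.001, -0.243, -0.97]]
wrist_force: [0.0, 0.6, -1.8]
grip_width: 0.0159
grip_force: 25.0
```

```bash
python3 - <<'E'
from h import *
t=env.camera('top'); s=env.camera('scene')
o=np.hstack([cv2.resize(t[160:280,100:260],(400,300),interpolation=2),cv2.resize(s[80:230,260:460],(400,300),interpolation=2)])
cv2.imwrite("pics/g2.png",o[:,:,::-1]);o=env.observe();print({k:np.round(v,4) for k,v in o.items() if k in('clock','ee_pos','wrist_force','qpos','tool_rot')})
C=np.array([.483,.343,0]);th=np.radians(14);a=np.radians(13.5);y=np.array([np.sin(a),np.cos(a),0]);k=np.array([0,0,1.])
O=C-.024*y-.008*(y*np.cos(th)-k*np.sin(th));T=O+.1966*(y*np.sin(th)+k*np.cos(th))
print(T,'tool-axes delta cm',100*o['tool_rot'].T@(T-o['ee_pos']), 'horizontal first',100*o['tool_rot'].T@((T-o['ee_pos'])*[1,1,0]))
E
```

```text
{'clock': np.float64(8.4), 'qpos': array([ -2.6857,  33.795 , -53.239 ,  86.7936,  31.809 ,  86.6925,
        16.6037]), 'ee_pos': array([0.5172, 0.2815, 0.3188]), 'tool_rot': array([[-9.727e-01,  2.251e-01, -5.590e-02],
       [ 2.319e-01,  9.443e-01, -2.336e-01],
       [ 2.000e-04, -2.402e-01, -9.707e-01]]), 'wrist_force': array([-0.1408,  0.0506, -2.4821])}
[0.48668832 0.35836294 0.19269551] tool-axes delta cm [ 4.74650219  9.60468632 10.61429774] horizontal first [ 4.74879186  6.57544355 -1.62636184]
```

View pics/g2.png

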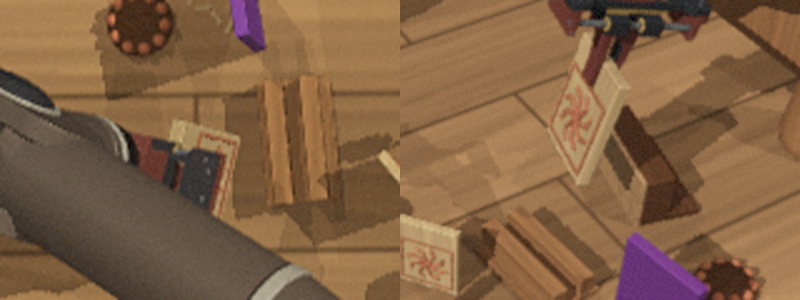

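The scene crop shows the panel held upright with the carving facing out, in front of the cork. Next I move across and lower it.

Emit:
drive_tool(
  deltas=[
    {"rx":0,"ry":0,"rz":0,"tx":1.6,"ty":2.2,"tz":-0.54,"claw":-1},
    {"rx":0,"ry":0,"rz":0,"tx":1.6,"ty":2.2,"tz":-0.54,"claw":-1},
    {"rx":0,"ry":0,"rz":0,"tx":1.5,"ty":2.2,"tz":-0.54,"claw":-1},
    {"rx":0,"ry":0,"rz":0,"tx":0,"ty":0.5,"tz":2,"claw":-1},
    {"rx":0,"ry":0,"rz":0,"tx":0,"ty":0.5,"tz":2,"claw":-1},
    {"rx":0,"ry":0,"rz":0,"tx":0,"ty":0.5,"tz":2,"claw":-1},
    {"rx":0,"ry":0,"rz":0,"tx":0,"ty":0.5,"tz":2,"claw":-1},
    {"rx":0,"ry":0,"rz":0,"tx":0,"ty":0.5,"tz":2,"claw":-1},
    {"rx":0,"ry":0,"rz":0,"tx":0,"ty":0.25,"tz":1,"claw":-1},
    {"rx":0,"ry":0,"rz":0,"tx":0,"ty":0,"tz":0,"claw":-1},
    {"rx":0,"ry":0,"rz":0,"tx":0,"ty":0,"tz":0,"claw":-1},
  ],
)

```text
clock: 9.5
ee_pos: [0.4877, 0.3582, 0.2059]
tool_rot: [[-0.972, 0.226, -0.056], [0.233, 0.944, -0.234], [-0.0, -0.241, -0.971]]
wrist_force: [-0.3, -0.5, -0.7]
grip_width: 0.0159
grip_force: 25.0
```

Clear of contact; 13 mm to go.

Emit:
drive_tool(
  deltas=[
    {"rx":0,"ry":0,"rz":0,"tx":0,"ty":0.12,"tz":0.5,"claw":-1},
    {"rx":0,"ry":0,"rz":0,"tx":0,"ty":0.12,"tz":0.5,"claw":-1},
    {"rx":0,"ry":0,"rz":0,"tx":0,"ty":0.03,"tz":0.1,"claw":-1},
    {"rx":0,"ry":0,"rz":0,"tx":0,"ty":0.03,"tz":0.1,"claw":-1},
    {"rx":0,"ry":0,"rz":0,"tx":0,"ty":0,"tz":0,"claw":-1},
    {"rx":0,"ry":0,"rz":0,"tx":0,"ty":0,"tz":0,"claw":-1},
  ],
)

```text
clock: 10.1
ee_pos: [0.4874, 0.3584, 0.1928]
tool_rot: [[-0.973, 0.226, -0.056], [0.233, 0.944, -0.235], [-0.0, -0.241, -0.97]]
wrist_force: [-0.2, -0.4, -1.6]
grip_width: 0.0161
grip_force: 25.0
```

```bash
python3 - <<'E'
from h import *
t=env.camera('top'); s=env.camera('scene')
o=np.hstack([cv2.resize(t[190:280,110:230],(400,300),interpolation=2),cv2.resize(s[90:210,310:470],(400,300),interpolation=2)])
cv2.imwrite("pics/g3.png",o[:,:,::-1]);o=env.observe();print({k:np.round(v,4) for k,v in o.items() if k in('clock','ee_pos','wrist_force','torque')})
E
```

```text
{'clock': np.float64(10.2), 'ee_pos': array([0.4874, 0.3584, 0.1927]), 'wrist_force': array([-0.5317, -0.3209, -1.8665]), 'torque': array([ 0.3692, -0.134 , -0.0229])}
```

View pics/g3.png

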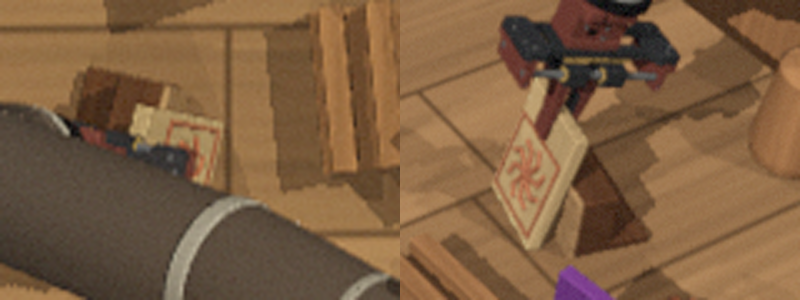

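Emit:
drive_tool(
  deltas=[
    {"rx":0,"ry":0,"rz":0,"tx":0,"ty":0.025,"tz":0.1,"claw":-1},
    {"rx":0,"ry":0,"rz":0,"tx":0,"ty":0,"tz":0,"claw":-1},
    {"rx":0,"ry":0,"rz":0,"tx":0,"ty":0.025,"tz":0.1,"claw":-1},
    {"rx":0,"ry":0,"rz":0,"tx":0,"ty":0,"tz":0,"claw":-1},
  ],
)

```text
clock: 10.6
ee_pos: [0.4875, 0.3587, 0.1924]
tool_rot: [[-0.973, 0.226, -0.055], [0.233, 0.944, -0.235], [-0.001, -0.241, -0.97]]
wrist_force: [-1.3, -1.5, 11.6]
grip_width: 0.0162
grip_force: 25.0
```

```bash
python3 - <<'E'
from h import *
a=onz('scene',(367,187),0.);b=onz('scene',(381,191),0.);print(a,b,(b-a)@[.2334,.9724,0])
E
```

```text
[0.52612987 0.31661255 0.        ] [5.57548018e-01 3.40743637e-01 1.11022302e-16] 0.030798067724215752
```

Foot is on the bench. Next I tilt it about its foot until it touches the cork edge.

Emit:
drive_tool(
  deltas=[
    {"rx":0,"ry":0,"rz":0,"tx":0,"ty":0,"tz":-0.08,"claw":-1},
    {"rx":0.02,"ry":0,"rz":0,"tx":0,"ty":0.4,"tz":-0.01,"claw":-1},
    {"rx":0.02,"ry":0,"rz":0,"tx":0,"ty":0.4,"tz":-0.01,"claw":-1},
    {"rx":0,"ry":0,"rz":0,"tx":0,"ty":0,"tz":0,"claw":-1},
    {"rx":0,"ry":0,"rz":0,"tx":0,"ty":0,"tz":0,"claw":-1},
  ],
)

```text
clock: 11.1
ee_pos: [0.4895, 0.3664, 0.1906]
tool_rot: [[-0.973, 0.223, -0.064], [0.232, 0.933, -0.274], [-0.001, -0.282, -0.959]]
wrist_force: [0.1, -1.7, 10.1]
grip_width: 0.0161
grip_force: 25.0
```

Emit:
drive_tool(
  deltas=[
    {"rx":0.02,"ry":0,"rz":0,"tx":0,"ty":0.4,"tz":-0.01,"claw":-1},
    {"rx":0,"ry":0,"rz":0,"tx":0,"ty":0,"tz":0,"claw":-1},
    {"rx":0,"ry":0,"rz":0,"tx":0,"ty":0,"tz":0,"claw":-1},
  ],
)

```text
clock: 11.4
ee_pos: [0.4904, 0.3694, 0.1895]
tool_rot: [[-0.973, 0.222, -0.069], [0.233, 0.927, -0.294], [-0.001, -0.302, -0.953]]
wrist_force: [-1.0, -2.8, 10.0]
grip_width: 0.0157
grip_force: 25.0
```

Emit:
drive_tool(
  deltas=[
    {"rx":0.02,"ry":0,"rz":0,"tx":0,"ty":0.4,"tz":-0.05,"claw":-1},
    {"rx":0,"ry":0,"rz":0,"tx":0,"ty":0,"tz":0,"claw":-1},
    {"rx":0,"ry":0,"rz":0,"tx":0,"ty":0,"tz":0,"claw":-1},
  ],
)

```text
clock: 11.7
ee_pos: [0.4911, 0.3718, 0.1883]
tool_rot: [[-0.972, 0.221, -0.075], [0.233, 0.92, -0.316], [-0.001, -0.325, -0.946]]
wrist_force: [-2.2, -7.2, 9.7]
grip_width: 0.0156
grip_force: 25.0
```

Contact with the cork edge (fy −7 N). Now I ease back, release and withdraw along the panel.

Emit:
drive_tool(
  deltas=[
    {"rx":-0.01,"ry":0,"rz":0,"tx":0,"ty":-0.25,"tz":-0.05,"claw":-1},
    {"rx":0,"ry":0,"rz":0,"tx":0,"ty":0,"tz":0,"claw":-0.55},
    {"rx":0,"ry":0,"rz":0,"tx":0,"ty":0,"tz":0,"claw":-0.2},
    {"rx":0,"ry":0,"rz":0,"tx":0,"ty":0,"tz":0,"claw":-0.2},
    {"rx":0,"ry":0,"rz":0,"tx":0,"ty":0,"tz":0,"claw":-0.2},
    {"rx":0,"ry":0,"rz":0,"tx":0,"ty":0,"tz":-0.5,"claw":-0.2},
    {"rx":0,"ry":0,"rz":0,"tx":0,"ty":0,"tz":-1,"claw":-0.2},
    {"rx":0,"ry":0,"rz":0,"tx":0,"ty":0,"tz":-2,"claw":-0.2},
    {"rx":0,"ry":0,"rz":0,"tx":0,"ty":0,"tz":-3,"claw":-0.2},
    {"rx":0,"ry":0,"rz":0,"tx":0,"ty":0,"tz":-4,"claw":0},
    {"rx":0,"ry":0,"rz":0,"tx":0,"ty":0,"tz":-4,"claw":0},
    {"rx":0,"ry":0,"rz":0,"tx":0,"ty":0,"tz":-4,"claw":0},
  ],
)

```text
clock: 12.9
ee_pos: [0.5037, 0.4276, 0.3677]
tool_rot: [[-0.973, 0.221, -0.072], [0.232, 0.925, -0.299], [0.0, -0.308, -0.951]]
wrist_force: [0.4, 1.0, -1.1]
grip_width: 0.0438
grip_force: 0.0
```

```bash
python3 - <<'E'
from h import *
t=env.camera('top'); s=env.camera('scene')
o=np.hstack([cv2.resize(t[190:280,110:230],(400,300),interpolation=2),cv2.resize(s[90:210,310:470],(400,300),interpolation=2)])
cv2.imwrite("pics/g4.png",o[:,:,::-1]);o=env.observe();print({k:np.round(v,4) for k,v in o.items() if k in('clock','ee_pos','wrist_force','qpos','grip_width')})
E
```

```text
{'clock': np.float64(13.0), 'qpos': array([-22.1011,  40.6016, -49.9262,  67.2785,  33.0279, 101.9038,
         9.5256]), 'ee_pos': array([0.5033, 0.43  , 0.3715]), 'wrist_force': array([ 0.0236,  0.6808, -0.9077]), 'grip_width': np.float64(0.0438)}
```

View pics/g4.png

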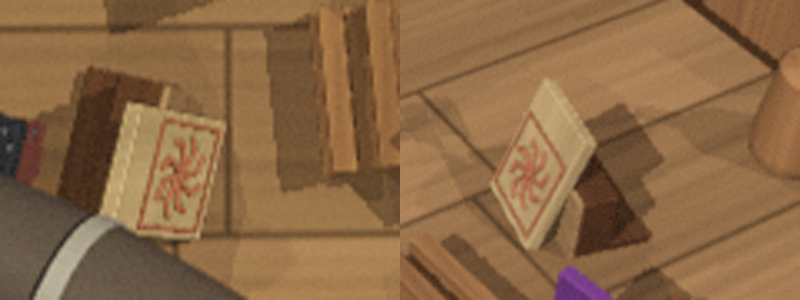

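The top crop shows the panel leaning squarely on the backrest with the carving outward and the fingers clear. Now to the lid.

Emit:
drive_tool(
  deltas=[
    {"rx":-0.104,"ry":0,"rz":0,"tx":0,"ty":0,"tz":0,"claw":0},
    {"rx":-0.104,"ry":0,"rz":0,"tx":0,"ty":0,"tz":0,"claw":0},
    {"rx":-0.104,"ry":0,"rz":0,"tx":0,"ty":0,"tz":0,"claw":0},
    {"rx":0,"ry":0,"rz":0,"tx":0,"ty":0,"tz":-4,"claw":0},
    {"rx":0,"ry":0,"rz":0,"tx":0,"ty":0,"tz":-4,"claw":0},
    {"rx":0,"ry":0,"rz":0,"tx":-1.14,"ty":-3.89,"tz":0,"claw":0},
    {"rx":0,"ry":0,"rz":0,"tx":-1.14,"ty":-3.89,"tz":0,"claw":0},
    {"rx":0,"ry":0,"rz":0,"tx":-1.14,"ty":-3.89,"tz":0,"claw":0},
    {"rx":0,"ry":0,"rz":0,"tx":-1.14,"ty":-3.89,"tz":0,"claw":0},
    {"rx":0,"ry":0,"rz":0,"tx":-1.14,"ty":-3.89,"tz":0,"claw":0},
    {"rx":0,"ry":0,"rz":0,"tx":-1.14,"ty":-3.89,"tz":0,"claw":0},
    {"rx":0,"ry":0,"rz":0,"tx":-1.14,"ty":-3.89,"tz":0,"claw":0},
    {"rx":0,"ry":0,"rz":0,"tx":-1.14,"ty":-3.89,"tz":0,"claw":0},
    {"rx":0,"ry":0,"rz":0,"tx":-1.14,"ty":-3.89,"tz":0,"claw":0},
    {"rx":0,"ry":0,"rz":0,"tx":-1.14,"ty":-3.89,"tz":0,"claw":0},
    {"rx":0,"ry":0,"rz":0,"tx":-1.14,"ty":-3.89,"tz":0,"claw":0},
    {"rx":0,"ry":0,"rz":0,"tx":-1.14,"ty":-3.89,"tz":0,"claw":0},
    {"rx":0,"ry":0,"rz":0,"tx":-1.14,"ty":-3.89,"tz":0,"claw":0},
    {"rx":0,"ry":0,"rz":0,"tx":-1.14,"ty":-3.89,"tz":0,"claw":0},
    {"rx":0,"ry":0,"rz":0,"tx":-1.14,"ty":-3.89,"tz":0,"claw":0},
  ],
)

```text
clock: 15.0
ee_pos: [0.5341, -0.1814, 0.4467]
tool_rot: [[-0.973, 0.232, -0.0], [0.232, 0.973, -0.003], [-0.001, -0.003, -1.0]]
wrist_force: [0.9, 0.4, -0.0]
grip_width: 0.0439
grip_force: 0.0
```

Emit:
drive_tool(
  deltas=[
    {"rx":0,"ry":0,"rz":0.129,"tx":0,"ty":0,"tz":0,"claw":0},
    {"rx":0,"ry":0,"rz":0.129,"tx":0,"ty":0,"tz":0,"claw":0},
    {"rx":0,"ry":0,"rz":0.129,"tx":0,"ty":0,"tz":0,"claw":0},
    {"rx":0,"ry":0,"rz":0.129,"tx":0,"ty":0,"tz":0,"claw":0},
    {"rx":0,"ry":0,"rz":0.129,"tx":0,"ty":0,"tz":0,"claw":0},
    {"rx":0,"ry":0,"rz":0.129,"tx":0,"ty":0,"tz":0,"claw":0},
    {"rx":0,"ry":0,"rz":0.129,"tx":0,"ty":0,"tz":0,"claw":0},
    {"rx":0,"ry":0,"rz":0.129,"tx":0,"ty":0,"tz":0,"claw":0},
    {"rx":0,"ry":0,"rz":0,"tx":0,"ty":0,"tz":0,"claw":0},
  ],
)

```text
clock: 15.9
ee_pos: [0.5344, -0.1796, 0.4466]
tool_rot: [[-0.298, 0.955, -0.0], [0.955, 0.298, -0.002], [-0.002, -0.001, -1.0]]
wrist_force: [-0.6, 0.2, 0.8]
grip_width: 0.0439
grip_force: 0.0
```

```bash
python3 - <<'E'
from h import *
o=env.observe();print({k:np.round(v,4) for k,v in o.items() if k in('clock','ee_pos','qpos','tool_rot')})
print(100*o['tool_rot'].T@(np.array([.5355,-.218,.196])-o['ee_pos']), np.degrees(np.arctan2(o['tool_rot'][1,0],o['tool_rot'][0,0])))
E
```

```text
{'clock': np.float64(15.9), 'qpos': array([ 48.1185,  17.9233, -45.3972,  85.2672,  12.9175,  82.1408,
        19.6915]), 'ee_pos': array([ 0.5344, -0.1796,  0.4466]), 'tool_rot': array([[-2.981e-01,  9.545e-01, -2.000e-04],
       [ 9.545e-01,  2.981e-01, -2.400e-03],
       [-2.200e-03, -9.000e-04, -1.000e+00]])}
[-3.64332079 -1.01484624 25.06577454] 107.34217296701833
```

Emit:
drive_tool(
  deltas=[
    {"rx":0,"ry":0,"rz":0,"tx":-3.65,"ty":-1.0,"tz":0,"claw":0.1},
    {"rx":0,"ry":0,"rz":0,"tx":0,"ty":0,"tz":4,"claw":0.1},
    {"rx":0,"ry":0,"rz":0,"tx":0,"ty":0,"tz":4,"claw":0.1},
    {"rx":0,"ry":0,"rz":0,"tx":0,"ty":0,"tz":4,"claw":0.1},
    {"rx":0,"ry":0,"rz":0,"tx":0,"ty":0,"tz":3,"claw":0.1},
    {"rx":0,"ry":0,"rz":0,"tx":0,"ty":0,"tz":2,"claw":0.1},
    {"rx":0,"ry":0,"rz":0,"tx":0,"ty":0,"tz":0,"claw":0.1},
  ],
)

```text
clock: 16.6
ee_pos: [0.5344, -0.2179, 0.2737]
tool_rot: [[-0.303, 0.953, -0.005], [0.953, 0.303, 0.0], [0.002, -0.005, -1.0]]
wrist_force: [-0.6, -0.5, -0.6]
grip_width: 0.0485
grip_force: 0.0
```

```bash
python3 - <<'E'
from h import *
t=env.camera('top'); s=env.camera('scene')
o=np.hstack([cv2.resize(t[150:270,290:450],(400,300),interpolation=2),cv2.resize(s[170:320,90:290],(400,300),interpolation=2)])
cv2.imwrite("pics/g5.png",o[:,:,::-1]);o=env.observe()
print(o['clock'],o['ee_pos'],100*o['tool_rot'].T@(np.array([.5355,-.218,.198])-o['ee_pos']))
E
```

```text
16.7 [ 0.5360625  -0.21799429  0.27690999] [ 0.02828062 -0.04845875  7.89099991]
```

View pics/g5.png

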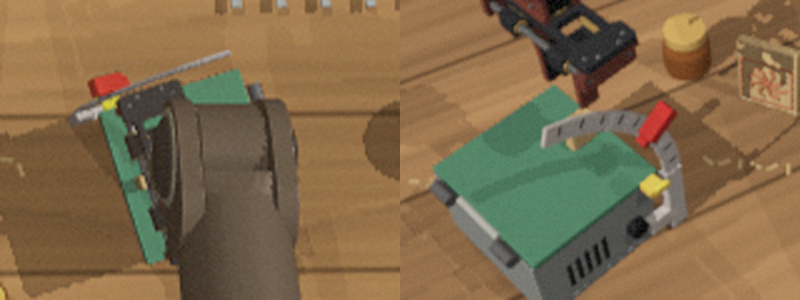

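The gripper is over the grip, its body clear of the arc. Descend and pinch.

Emit:
drive_tool(
  deltas=[
    {"rx":0,"ry":0,"rz":0,"tx":0,"ty":0,"tz":2,"claw":0.1},
    {"rx":0,"ry":0,"rz":0,"tx":0,"ty":0,"tz":2,"claw":0.1},
    {"rx":0,"ry":0,"rz":0,"tx":0,"ty":0,"tz":2,"claw":0.1},
    {"rx":0,"ry":0,"rz":0,"tx":0,"ty":0,"tz":1.3,"claw":0.1},
    {"rx":0,"ry":0,"rz":0,"tx":0,"ty":0,"tz":0.5,"claw":0.1},
    {"rx":0,"ry":0,"rz":0,"tx":0,"ty":0,"tz":0,"claw":-1},
    {"rx":0,"ry":0,"rz":0,"tx":0,"ty":0,"tz":0,"claw":-1},
    {"rx":0,"ry":0,"rz":0,"tx":0,"ty":0,"tz":0,"claw":-1},
    {"rx":0,"ry":0,"rz":0,"tx":0,"ty":0,"tz":0,"claw":-1},
    {"rx":0,"ry":0,"rz":0,"tx":0,"ty":0,"tz":0,"claw":-1},
    {"rx":0,"ry":0,"rz":0,"tx":0,"ty":0,"tz":0,"claw":-1},
    {"rx":0,"ry":0,"rz":0,"tx":0,"ty":0,"tz":0,"claw":-1},
  ],
  force=40,
)

```text
clock: 17.9
ee_pos: [0.5352, -0.2187, 0.1987]
tool_rot: [[-0.298, 0.955, -0.001], [0.955, 0.298, -0.003], [-0.002, -0.002, -1.0]]
wrist_force: [-4.7, -1.0, 5.8]
grip_width: 0.0157
grip_force: 40.0
```

```bash
python3 - <<'E'
from h import *
o=env.observe();print(o['clock'],o['ee_pos'],o['wrist_force'],o['grip_force'])
R=o['tool_rot'];print(R)
g0=o['ee_pos']+.061*R[:,2]
# rotate the grasp point about the hinge
x=np.array([.955,.297,0]);H=np.array([.577,-.3511,.105])
last=g0
for a in np.arange(.1,.61,.1):
    g=H+cv2.Rodrigues(x*a/np.linalg.norm(x))[0]@(g0-H); print(round(a,2),100*R.T@(g-last)); last=g
E
```

```text
17.9 [ 0.53522263 -0.21868917  0.19872288] [-4.68873782 -1.01978026  5.7641848 ] 39.99691307544708
[[-0.29817075  0.95451147 -0.00143307]
 [ 0.95451047  0.29816663 -0.00253245]
 [-0.00198996 -0.00212298 -0.99999577]]
0.1 [-0.39871197 -0.00340402 -1.36777056]
0.2 [-0.53326958 -0.00347511 -1.32113232]
0.3 [-0.66249894 -0.00351148 -1.26129376]
0.4 [-0.78510883 -0.00351277 -1.18885277]
0.5 [-0.89987418 -0.00347895 -1.10453316]
0.6 [-1.00564827 -0.00341038 -1.00917742]
```

Emit:
drive_tool(
  deltas=[
    {"rx":0,"ry":0,"rz":0,"tx":-0.2,"ty":0,"tz":-0.68,"claw":-1},
    {"rx":0,"ry":0,"rz":0,"tx":-0.2,"ty":0,"tz":-0.68,"claw":-1},
    {"rx":0,"ry":0,"rz":0,"tx":-0.26,"ty":0,"tz":-0.66,"claw":-1},
    {"rx":0,"ry":0,"rz":0,"tx":-0.27,"ty":0,"tz":-0.66,"claw":-1},
    {"rx":0,"ry":0,"rz":0,"tx":-0.33,"ty":0,"tz":-0.63,"claw":-1},
    {"rx":0,"ry":0,"rz":0,"tx":-0.33,"ty":0,"tz":-0.63,"claw":-1},
    {"rx":0,"ry":0,"rz":0,"tx":-0.39,"ty":0,"tz":-0.6,"claw":-1},
    {"rx":0,"ry":0,"rz":0,"tx":-0.39,"ty":0,"tz":-0.6,"claw":-1},
    {"rx":0,"ry":0,"rz":0,"tx":-0.45,"ty":0,"tz":-0.55,"claw":-1},
    {"rx":0,"ry":0,"rz":0,"tx":-0.45,"ty":0,"tz":-0.55,"claw":-1},
    {"rx":0,"ry":0,"rz":0,"tx":0,"ty":0,"tz":0,"claw":-1},
    {"rx":0,"ry":0,"rz":0,"tx":0,"ty":0,"tz":0,"claw":-1},
  ],
)

```text
clock: 19.1
ee_pos: [0.5448, -0.25, 0.2609]
tool_rot: [[-0.299, 0.954, -0.003], [0.954, 0.299, -0.002], [-0.002, -0.003, -1.0]]
wrist_force: [-5.3, -2.9, -10.7]
grip_width: 0.0155
grip_force: 40.0
```

```bash
python3 - <<'E'
from h import *
np.set_printoptions(precision=4,suppress=True)
t=env.camera('top'); s=env.camera('scene');np.save('pics/s6.npy',s);np.save('pics/t6.npy',t)
o=env.observe();g=o['ee_pos']+.061*o['tool_rot'][:,2];g0=np.array([.53522,-.21869,.1377])
x=np.array([.955,.297,0]);y=np.array([-.297,.955,0]);H=np.array([.577,-.3511,.105])
an=lambda p:np.arctan2((p-H)[2],(p-H)@y)
print('force',o['wrist_force'],'lid angle from grip',an(g)-an(g0),np.hypot((g-H)@y,(g-H)[2]),np.hypot((g0-H)@y,(g0-H)[2]))
for nm,lo,hi in(('red',(0,150,70),(8,255,255)),('yel',(20,120,100),(35,255,255))):
    for n,im,bx in(('scene',s,(190,195,60,80)),('top',t,(305,165,60,40))):
        m=mask(im,lo,hi,bx)
        if m.any(): c=big(m); r=cv2.minAreaRect(c); print(n,nm,cv2.contourArea(c),r)
a=cv2.resize(s[205:285,165:245],(560,560),interpolation=2);b=cv2.resize(t[165:205,310:350],(230,230),interpolation=2)
q=np.zeros((560,795,3),np.uint8);q[:,:560]=a;q[:230,565:795]=b;cv2.imwrite('pics/l6.png',q[:,:,::-1])
E
```

```text
force [ -5.5154  -2.4543 -10.3542] lid angle from grip 0.4984362550090208 0.1422827066790824 0.1426585010479365
scene red 220.0 ((217.1553955078125, 232.18243408203125), (11.624763488769531, 24.295757293701172), 35.53767776489258)
top red 86.0 ((332.8999938964844, 183.1999969482422), (7.273237705230713, 15.495159149169922), 71.56504821777344)
scene yel 103.0 ((207.72000122070312, 247.0399932861328), (10.800000190734863, 12.400001525878906), 36.869895935058594)
top yel 13.0 ((342.8000183105469, 187.09999084472656), (2.683281421661377, 7.602630138397217), 63.43495178222656)
```

View pics/l6.png

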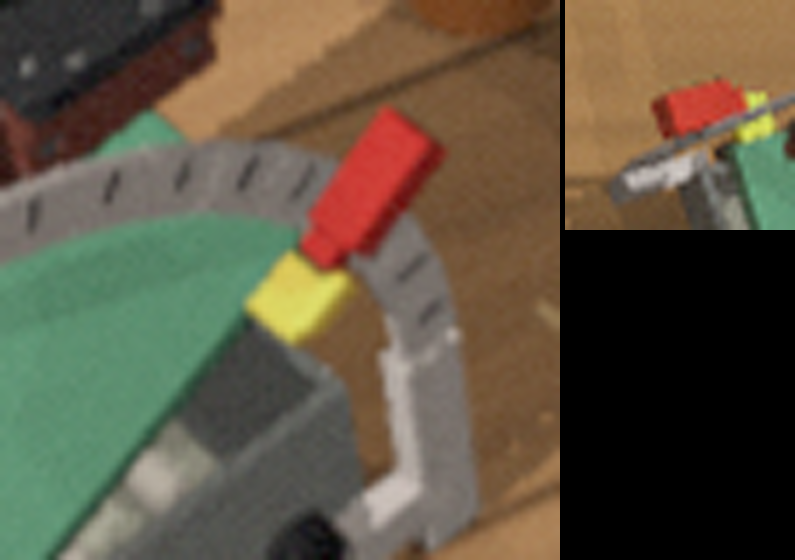

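The view shows the pointer at (208,247) just under the marker's inner nib (211,242), roughly in line. That was my last picture, so I'll refine the marker angle numerically.

```bash
python3 - <<'E'
from h import *
np.set_printoptions(precision=2,suppress=True,linewidth=200)
s=np.load('pics/s6.npy')
x=np.array([.955,.297,0]);y=np.array([-.297,.955,0]);k=np.array([0,0,1.]);H=np.array([.577,-.3511,.105])
P=lambda X,r,a:H+X*x+r*(np.cos(a)*y+np.sin(a)*k)
p=lambda X,r,a:proj('scene',P(X,r,a))
b=p(.105,.19,.55);print('per 10mm: x',p(.115,.19,.55)-b,'r',p(.105,.2,.55)-b,'tan',p(.105,.19,.55+.01/.19)-b)
for a in(.45,.5,.55,.6): print(a,'tip',[p(X,.17,a) for X in(.096,.1,.104)])
print('R'); print(s[217:248,205:232,0]); print('G');print(s[217:248,205:232,1])
E
```

```text
per 10mm: x [3.31 2.62] r [ 2.87 -4.  ] tan [-2.42 -1.11]
0.45 tip [array([211.49, 239.95]), array([212.78, 240.99]), array([214.07, 242.03])]
0.5 tip [array([209.68, 238.75]), array([210.98, 239.79]), array([212.27, 240.84])]
0.55 tip [array([207.72, 237.69]), array([209.02, 238.74]), array([210.33, 239.8 ])]
0.6 tip [array([205.61, 236.79]), array([206.92, 237.85]), array([208.23, 238.91])]
R
[[136 133 130 131 129 134 134 133 137 139 135 131 124 111 103  86  89  84  99 112 114 117 120 123 122 119 118]
 [133 131 131 131 135 133 136 136 132 124 120 109  93  89  88  92  98 112 114 121 119 120 119 122 119 120 120]
 [129 135 130 130 137 133 130 125 115  98  91  90  88  93 107 119 118 122 122 121 119 122 122 118 119 120 120]
 [134 131 133 135 129 120 110  94  90  84  90 102 108 118 157 164 135 116 121 116 121 120 118 119 120 121 121]
 [131 130 123 114 104  92  93  90  97 104 112 116 120 139 188 197 174 133 115 120 118 119 124 120 119 120 125]
 [122 109  98  92  91  90 100 108 114 117 121 117 131 181 201 207 200 177 137 116 115 122 124 121 120 119 123]
 [ 93  89  92  94 102 111 112 120 11
[... 5483 characters left out ...]
 101  92 100 100  86  88  86  88]
 [185 196 184 149  97  65  56  39  25  54 100 103 103 105 119 124 115 110 100  82  92 107 109  92  86  87  86]
 [199 203 199 191 153  99  80  83  90  81  92  99 112 120 117 114 110 101  81  88 105 114 110  95  86  85  80]
 [199 200 202 200 191 168 166 180 181 140  94  85 103 117 116 115  99  79  92 108 113 112 110 102  87  85  84]
 [200 202 202 201 201 205 209 212 201 154 106  87  96 111 112 110 102  97 107 110 113 113 113 107  91  90  88]
 [206 201 207 208 209 216 220 208 175 132 112  93  86  99 109 108 109 111 115 111 111 111 111 110  98  85  89]
 [211 210 213 214 217 218 214 184 141 109  96  87  89  91 103 111 109 110 110 115 116 112 103 101  96  88  89]]
```

```bash
python3 - <<'E'
from h import *
np.set_printoptions(precision=3,suppress=True,linewidth=200)
s=np.load('pics/s6.npy').astype(int)
x=np.array([.955,.297,0]);y=np.array([-.297,.955,0]);k=np.array([0,0,1.]);H=np.array([.577,-.3511,.105])
P=lambda X,r,a:H+X*x+r*(np.cos(a)*y+np.sin(a)*k)
def ra(q,X):
    d=onplane('scene',q,H+X*x,x)-H; return np.hypot(d@y,d[2]),np.arctan2(d[2],d@y)
for X in(.1095,.1115,.1135): r,a=ra((217.25,230.3),X);print('top face centre',X,r,a,'marker',a-.004/r)
for nm,q,X in(('outL',(219.3,219.8),.102),('inL',(208.6,236),.102),('outR',(225.7,225),.121),('inR',(215.3,240.3),.121),('nibL',(207.8,239.5),.102)): 
    r,a=ra(q,X);print(nm,r,a,a-np.arcsin(.004/r))
# left edge line fit (half level), rows 222..234, against predicted line direction
pts=[]
for v in range(222,235):
    row=s[v,200:226,0]-s[v,200:226,1]; j=int(np.argmax(row>90)); f=(90-row[j-1])/(row[j]-row[j-1]); pts.append((200+j-1+f,v))
vx,vy,x0,y0=cv2.fitLine(np.float32(pts),cv2.DIST_L2,0,.01,.01).ravel();print('edge dir',np.degrees(np.arctan2(vy,vx))%180)
for a in(.45,.5,.55,.6,.65):
    d=proj('scene',P(.102,.2,a))-proj('scene',P(.102,.17,a));print(a,np.degrees(np.arctan2(d[1],d[0]))%180)
# arc check: outer face edges grey: sample along radial at X=.102, a=.25 & .9
for a in(.3,.9,1.0): print('arc',a,[int(s[tuple(np.round(proj('scene',P(.102,r,a)))[::-1].astype(int))].sum()) for r in np.arange(.156,.216,.004)])
E
```

```text
top face centre 0.1095 0.19490669498945223 0.5938299154005772 marker 0.5733072750663574
top face centre 0.1115 0.19538727327825842 0.6102857098989649 marker 0.5898135474449475
top face centre 0.1135 0.19592049320854013 0.6266563456207339 marker 0.6062399004878486
outL 0.2147575247289876 0.6125291835166751 0.5939024493992385
inL 0.17542690758089227 0.6102529865148738 0.5874494910735764
outR 0.21425441131558773 0.6100430041793243 0.5913725255830174
inR 0.17720547947745033 0.6123536812098135 0.589779098453187
nibL 0.16802201165313493 0.5814767709310814 0.5576681170114638
edge dir 123.4693
0.45 128.63813068935434
0.5 127.17506418226623
0.55 125.6820062114756
0.6 124.15240191890223
0.65 122.5792051606348
arc 0.3 [255, 259, 253, 267, 337, 344, 350, 347, 343, 297, 248, 242, 235, 236, 238]
arc 0.9 [323, 330, 332, 328, 350, 376, 352, 382, 377, 378, 339, 295, 291, 398, 404]
arc 1.0 [320, 326, 325, 332, 344, 343, 340, 339, 347, 350, 347, 346, 393, 403, 398]
```

Marker estimate is about 0.59 rad, and the four corners agree. I'll raise the lid another 0.095 rad.

Emit:
drive_tool(
  deltas=[
    {"rx":0,"ry":0,"rz":0,"tx":-0.3,"ty":0,"tz":-0.35,"claw":-1},
    {"rx":0,"ry":0,"rz":0,"tx":-0.3,"ty":0,"tz":-0.35,"claw":-1},
    {"rx":0,"ry":0,"rz":0,"tx":-0.3,"ty":0,"tz":-0.3,"claw":-1},
    {"rx":0,"ry":0,"rz":0,"tx":0,"ty":0,"tz":0,"claw":-1},
    {"rx":0,"ry":0,"rz":0,"tx":0,"ty":0,"tz":0,"claw":-1},
    {"rx":0,"ry":0,"rz":0,"tx":0,"ty":0,"tz":0,"claw":-1},
  ],
)

```text
clock: 19.8
ee_pos: [0.5473, -0.2584, 0.2703]
tool_rot: [[-0.299, 0.954, -0.003], [0.954, 0.299, -0.002], [-0.001, -0.003, -1.0]]
wrist_force: [-4.8, -2.9, -13.6]
grip_width: 0.0159
grip_force: 40.0
```

```bash
python3 - <<'E'
from h import *
np.set_printoptions(precision=3,suppress=True)
s=env.camera('scene');s0=np.load('pics/s6.npy')
o=env.observe();g=o['ee_pos']+.061*o['tool_rot'][:,2];g0=np.array([.53522,-.21869,.1377])
x=np.array([.955,.297,0]);y=np.array([-.297,.955,0]);k=np.array([0,0,1.]);H=np.array([.577,-.3511,.105])
an=lambda p:np.arctan2((p-H)[2],(p-H)@y)
print(o['clock'],o['wrist_force'],o['grip_width'],'lid',an(g)-an(g0),2*np.arcsin(np.linalg.norm(g-g0)/2/.1427))
P=lambda X,r,a,h=0:H+X*x+r*(np.cos(a)*y+np.sin(a)*k)+h*(-np.sin(a)*y+np.cos(a)*k)
# lid's +x top edge (x=.092, 5 mm above mid-plane): green->non-green boundary, fit line, compare directions
for nm,im in(('before',s0),('now',s)):
    m=mask(im,(60,70,40),(95,255,255),(100,190,140,130)); c=big(m)[:,0]
    # boundary points: lowest green pixel per column between hinge corner and pointer
    for cols in((172,196),):
        pts=[(u,c[c[:,0]==u][:,1].max()) for u in range(*cols)]
        vx,vy,_,_=cv2.fitLine(np.float32(pts),cv2.DIST_HUBER,0,.01,.01).ravel();print(nm,'edge dir',np.degrees(np.arctan2(vy,vx))%180,pts[::8])
for a in(.45,.5,.55,.6,.65):
    p,q=[proj('scene',P(.092,r,a,.005)) for r in(.06,.15)];d=q-p;print(a,np.degrees(np.arctan2(d[1],d[0]))%180,p,q)
m=mask(s,(0,150,70),(8,255,255),(190,195,60,80));c=big(m);print('red',cv2.minAreaRect(c))
t=mask(s,(20,120,100),(35,255,255),(180,195,70,80));print('yel',cv2.minAreaRect(big(t)))
E
```

```text
19.85 [ -5.596  -2.339 -13.943] 0.016005124518303694 lid 0.5894243211013199 0.5892092998863724
before edge dir 130.10483 [(172, np.int32(284)), (180, np.int32(274)), (188, np.int32(264))]
now edge dir 127.62706 [(172, np.int32(282)), (180, np.int32(271)), (188, np.int32(261))]
0.45 128.70087801411756 [175.251 280.504] [203.065 245.788]
0.5 127.21109173979396 [174.438 280.279] [201.335 244.857]
0.55 125.69073912907092 [173.578 280.113] [199.474 244.063]
0.6 124.1331713481378 [172.673 280.008] [197.483 243.41 ]
0.65 122.53124591958547 [171.727 279.964] [195.364 242.904]
red ((217.23651123046875, 232.16893005371094), (11.508516311645508, 23.71451759338379), 35.53767776489258)
yel ((204.39999389648438, 245.80001831054688), (10.800000190734863, 11.600000381469727), 36.869895935058594)
```

The lid edge direction disagrees a little with the kinematics, so I'll cross-check with the pointer block and a subpixel edge fit.

```bash
python3 - <<'E'
from h import *
np.set_printoptions(precision=3,suppress=True,linewidth=220)
s=env.camera('scene');np.save('pics/s7.npy',s);s6=np.load('pics/s6.npy');s0=np.load('pics/scene0.npy')
x=np.array([.955,.297,0]);y=np.array([-.297,.955,0]);k=np.array([0,0,1.]);H=np.array([.577,-.3511,.105])
P=lambda X,r,a,h=0:H+X*x+r*(np.cos(a)*y+np.sin(a)*k)+h*(-np.sin(a)*y+np.cos(a)*k)
ang=np.arange(.3,.75,.01)
y0=onz('scene',(216.7,262.1),.105)-H;print('yel shut X,r',y0@x,y0@y)
for q in((207.7,247.04),(204.4,245.8)):
    e=[np.linalg.norm(proj('scene',P(y0@x,y0@y,a))-q) for a in ang];print('yel angle',ang[np.argmin(e)],min(e))
# greenness row profiles across the lid's edge
for nm,im in(('before',s6),('now',s)):
    f=im.astype(float); gr=f[:,:,1]-f[:,:,0]; pts=[]
    for v in range(252,280,1):
        row=gr[v,160:225]; w=np.where(row>20)[0]; j=w.max(); fr=(row[j]-20)/(row[j]-row[j+1]); pts.append((160+j+fr,v))
    vx,vy,x0,y0_=cv2.fitLine(np.float32(pts),cv2.DIST_HUBER,0,.01,.01).ravel();print(nm,np.degrees(np.arctan2(vy,vx))%180,np.array(pts)[::6].tolist())
    for v in(258,268): print(im[v,178:205].tolist())
for v in(255,262,270,276):
    print(v,[(a,round(float(np.interp(-v,*zip(*[(-proj('scene',P(.092,r,a,.005))[1],proj('scene',P(.092,r,a,.005))[0]) for r in np.linspace(.01,.17,30)]))),2)) for a in(.45,.5,.55,.6)])
E
```

```text
yel shut X,r 0.1007304031950688 0.1536690682562531
yel angle 0.46000000000000013 0.1518249919370891
yel angle 0.5500000000000003 0.37734238465481296
before 129.54266 [[198.91666666666666, 252.0], [194.0, 258.0], [188.9090909090909, 264.0], [183.68, 270.0], [179.0, 276.0]]
[[88, 141, 108], [92, 144, 113], [94, 145, 115], [95, 143, 114], [92, 145, 113], [93, 144, 113], [93, 143, 113], [89, 140, 112], [93, 142, 110], [88, 141, 109], [96, 146, 117], [93, 142, 112], [96, 145, 114], [88, 139, 109], [68, 111, 84], [51, 83, 63], [51, 71, 57], [62, 69, 61], [63, 62, 60], [63, 66, 62], [69, 69, 64], [64, 64, 61], [64, 66, 63], [67, 69, 66], [69, 68, 67], [68, 68, 65], [71, 70, 69]]
[[90, 144, 113], [89, 141, 109], [95, 144, 115], [94, 145, 112], [91, 142, 113], [88, 138, 108], [72, 113, 87], [55, 84, 64], [77, 87, 71], [109, 111, 98], [124, 123, 110], [120, 119, 105], [124, 123, 108], [121, 120, 105], [124, 124, 110], [101, 100, 89], [82, 82, 76], [72, 72, 66], [74, 74, 74], [66, 65, 65], [69, 72, 67], [67, 65, 63], [83, 85, 79], [97, 99, 95], [98, 97, 94], [98, 97, 92], [90, 91, 87]]
now 126.
[... 514 characters left out ...]
, [70, 71, 65]]
[[88, 141, 112], [94, 146, 115], [93, 143, 111], [77, 124, 95], [53, 90, 69], [83, 98, 82], [145, 140, 127], [153, 146, 133], [140, 136, 123], [124, 123, 109], [122, 121, 108], [122, 120, 106], [121, 118, 104], [123, 120, 108], [121, 120, 106], [101, 103, 93], [82, 84, 79], [74, 75, 71], [76, 76, 73], [67, 68, 67], [67, 71, 66], [64, 63, 62], [89, 88, 87], [92, 93, 86], [100, 101, 95], [98, 98, 94], [91, 92, 89]]
255 [(0.45, 195.68), (0.5, 193.63), (0.55, 191.62), (0.6, 189.63)]
262 [(0.45, 190.08), (0.5, 188.32), (0.55, 186.59), (0.6, 184.88)]
270 [(0.45, 183.67), (0.5, 182.24), (0.55, 180.84), (0.6, 179.46)]
276 [(0.45, 178.86), (0.5, 177.69), (0.55, 176.53), (0.6, 175.39)]
```

```bash
python3 - <<'E'
from h import *
s=np.load('pics/s7.npy').astype(float);s6=np.load('pics/s6.npy').astype(float);s0=np.load('pics/scene0.npy').astype(float)
def cross(row,u0,lev,rising):
    d=row-lev if rising else lev-row; j=next(i for i in range(1,len(row)) if d[i]>=0); return u0+j-1+(-d[j-1])/(d[j]-d[j-1])
def fit(p):
    p=np.float32(p); vx,vy,_,_=cv2.fitLine(p,cv2.DIST_HUBER,0,.01,.01).ravel();return round(float(np.degrees(np.arctan2(vy,vx))%180),2)
for nm,im in(('before',s6),('now',s)):
    p=[(cross(im[v,172:215,1],172,112,False),v) for v in range(251,281)]; print('lid edge',nm,fit(p),fit(p[:15]),fit(p[15:]))
A=(s+s6+s0)/3; D=A[:,:,0]-A[:,:,1]
L=[(cross(D[v,200:228],200,90,True),v) for v in range(222,235)]
def crease(v):
    j=int(np.argmax(A[v,200:235,0]*(D[v,200:235]>100))); return cross(A[v,200+j:236,0],200+j,155,False)
C=[(crease(v),v) for v in range(226,239)]
print('marker left',fit(L),'crease',fit(C))
def outer(v):
    j=int(crease(v))+1-200; return cross(A[v,200+j:240,1],200+j,55,True)
O=[(outer(v),v) for v in range(227,236)];print('outer',fit(O))
E
```

```text
lid edge before 128.84 128.75 128.81
lid edge now 126.33 126.38 126.45
marker left 123.66 crease 125.66
outer 127.38
```

Marker looks about 0.02–0.03 rad above the lid, so the best estimate is 0.61. A small raise, then hold and hand in.

Emit:
drive_tool(
  deltas=[
    {"rx":0,"ry":0,"rz":0,"tx":-0.13,"ty":0,"tz":-0.12,"claw":-1},
    {"rx":0,"ry":0,"rz":0,"tx":-0.13,"ty":0,"tz":-0.12,"claw":-1},
    {"rx":0,"ry":0,"rz":0,"tx":0,"ty":0,"tz":0,"claw":-1},
    {"rx":0,"ry":0,"rz":0,"tx":0,"ty":0,"tz":0,"claw":-1},
    {"rx":0,"ry":0,"rz":0,"tx":0,"ty":0,"tz":0,"claw":-1},
    {"rx":0,"ry":0,"rz":0,"tx":0,"ty":0,"tz":0,"claw":-1},
    {"rx":0,"ry":0,"rz":0,"tx":0,"ty":0,"tz":0,"claw":-1},
    {"rx":0,"ry":0,"rz":0,"tx":0,"ty":0,"tz":0,"claw":-1},
    {"rx":0,"ry":0,"rz":0,"tx":0,"ty":0,"tz":0,"claw":-1},
  ],
)

```text
clock: 20.8
ee_pos: [0.548, -0.2606, 0.2725]
tool_rot: [[-0.299, 0.954, -0.003], [0.954, 0.299, -0.001], [-0.0, -0.004, -1.0]]
wrist_force: [-5.3, -1.8, -15.4]
grip_width: 0.0157
grip_force: 40.0
```

```bash
python3 - <<'E'
from h import *
o=env.observe();g=o['ee_pos']+.061*o['tool_rot'][:,2];g0=np.array([.53522,-.21869,.1377])
print(o['clock'],o['wrist_force'],o['grip_force'],2*np.arcsin(np.linalg.norm(g-g0)/2/.1427))
print(env.hand_in())
E
```

```text
20.8 [ -5.29488238  -1.82483152 -15.37612876] 39.98901844024658 0.6106759763324872
the job is handed in; nothing more can be done
None
```

I handed the job in at 20.8 s; no verdict came back. The panel is leaning on the cork edge, carved side out and let go, and the fingers hold the lid at about 0.61 rad, my estimate of the marker (readings 0.59–0.64, tolerance 0.07).

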